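# Slide the yellow cheeses home in the sloped display tray

## Robot

A 6-joint arm with a two-finger parallel gripper is mounted at the origin on the work surface. World frame = base frame: x ahead of the robot, y to its left, z up, the work surface at z = 0. Lengths are in m, angles in rad, forces in N, time in s.
With the tool pointing down it reaches from about 0.35 to 0.775 m from the base axis. Payload 5.5 kg.
Tool frame: the origin (TCP) lies between the finger pads; the fingertips stand 25 mm ahead of it and the grasp point (between the pads) lies 6 mm ahead of it; z points along the fingers, y is the direction in which the jaws open and shut (so a half turn about z gives the same grasp; the last joint's range is limited). The gripper opens to 85 mm and grips with 20 to 120 N. Pads are 22 mm wide; open, the fingers measure 114 mm over their backs; the gripper's body (76 mm by 85 mm) begins 54 mm behind the grasp point. The pads swing forward as they close: fully open they stand 13 mm farther back than shut.
Start: joints at [-1.245, 0.313, 0.046, 1.304, 0, 1.431], TCP at [0.258, -0.514, 0.256] pointing down, gripper open.
Joint ranges: [-2.76, 2.76], [-0.86, 1.69], [-1.03, 1.26], [-2.2, 2.34], [-1.47, 1.5], [-3.14, 3.14]. Speed limits (rad/s): [2.57, 2.57, 3.14, 3.14, 3.14, 3.14].

## Interface

Orientations are given as a unit quaternion [w, x, y, z].
In Python, from rig import ctrl, optics gives the robot as it stands.
- The arm moves only by the shell command python3 -m inch 'ROWS'. ROWS is JSON, a list that holds one entry, the list of rows, each a list of 7 numbers: the turn, a rotation vector about the world's x, y, z in degrees, then the shift along the world's x, y, z in m, then the opening, from 0 (shut) to 1 (fully open). A call has 1 to 8 rows; each row is the pose to reach, as a shift and turn from the pose commanded when the call began; what a row does not reach only later rows make up. A row lasts 1/12 s, in which the tool goes at most 41.7 mm and 7.16 degrees, less where a joint would pass 70% of its speed; a pose out of reach is approached as far as the arm can. A call with a gripper value outside its range is refused whole. The fingers move at their own pace and stop on an object; the grip force is fixed at half the most. Time passes only in rows, so rows that repeat a pose let the fingers close. It gives the time, the measured TCP pose, the force and the opening at its end, in the units of the state.
- ctrl.state(): the state, without advancing time (a new reading comes with each control period).
- optics.get_image(name): name is "scene" or "side" or "wrist"; returns (picture, depth): 400x640x3 uint8, red, green, blue; 400x640 float32, m along the optical axis (not along the pixel's ray), 0 where there is no reading.
- optics.calibration(name): a dict with "mtx" (3x3 intrinsics, pixels), "position" and "rotation" of the camera in the world. Camera axes: x right, y down, z forward; pixel columns grow to the right and rows downward; lengths in m; the calibration is good to about 2 mm. A picture is of the moment at which its call begins: read the wrist's pose just before it. calibration takes no time and is no camera call; for the wrist camera it gives the pose at the moment of the call.
- ctrl.hand_in(): hands the job in, once; it reports no verdict.
The state is a dict: "t": time; "qpos": joint angles; "joint_vel": joint speeds; "effort": joint torques, N m; "position": TCP position; "tcp_rot": TCP orientation; "wrist_force": force on the tool from outside, world axes, zero at the start; "ft_torque": the same for the moment, N m; "width": finger opening in m.
Only numpy, scipy, OpenCV 4.12 (cv2) and the standard library are available. Lean on these libraries where they do the work, as an engineer would, in place of code of your own. Each camera call takes 0.05 s, during which the arm holds its last target. There are 200 camera calls.

## Task

On the dairy stall's sloped three-lane tray, slide both yellow cheese blocks down their lanes until each rests against the green back stop at the low end. Keep them flat in the tray rather than lifting them out, and leave the white tub with the green lid where it stands in its own lane.

Things in the scene. Friction and masses are not known exactly. Their poses are not given: they have to be found in the camera images.
- tray: fixed steel tray, 310 x 264 mm, tilted 12 deg (0.21 rad). Origin: on the floor, middle lane, at the face of the low-end back stop, 35 mm above the counter. x: downhill (away from robot) along the lanes, y: across, z: square to the floor, which runs x = -310 mm (open upper end) to 0. Lanes centred y = -86, 0, 86 mm, 78 mm clear; white walls 8 mm thick, 16 mm high. Green stop 10 mm thick, 40 mm high
- cheese_a: first cheese block: yellow bar with a red band round the middle, 100 mm (x, along the lane) x 60 mm (y) x 50 mm high (z), 0.2 to 0.45 kg; origin at the centre of its underside. Starts flat near the top of one lane, its lower end 120 mm short of the stop; friction holds it there until pushed with a few newtons. When home, its origin is 50 mm uphill of the stop face
- cheese_b: second cheese block: yellow bar with a red band round the middle, 100 mm (x, along the lane) x 60 mm (y) x 50 mm high (z), 0.2 to 0.45 kg; origin at the centre of its underside. Starts flat near the top of one lane, its lower end 120 mm short of the stop; friction holds it there until pushed with a few newtons. When home, its origin is 50 mm uphill of the stop face
- tub: white lidded plastic tub with a green lid, to be left alone: 100 mm long, 60 mm wide, 50 mm high, 0.3 kg; origin at the centre of its underside. It starts near the upper end of the third lane; which lane holds what changes
Things that resemble listed ones, but are neither listed nor needed, are in the scene too. What is shaped like the cheese_b but black or pink is not meant.

How it is judged:
By the outcome, as a careful person would: the job done as asked, in the order asked, and still so for the second after the job is handed in, with the robot touching nothing.
It also fails if it takes over 48 s, if anything falls off the work surface, if the arm or the gripper's body presses on something with over 40 N, if the wrist force passes 120 N, or if a joint passes its speed limit or range.

## Working session

There is one attempt and no reset: what is moved stays moved. The work goes in short steps, Python scripts to look and compute and a shell command to move; the robot and the scene stay as the last step left them, time stands still between calls to the robot, and variables do not carry over. Pictures are saved under pics/ and viewed, about 8 in all and at most 12, crops included, and the job is handed in when it is done.

```bash
mkdir -p pics; ls; cat > h.py <<'E'
import numpy as np, cv2
from rig import ctrl, optics
def snap(n,f):
    c=optics.calibration(n); p,d=optics.get_image(n)
    cv2.imwrite(f'pics/{f}.png',p[:,:,::-1]); np.savez(f'pics/{f}.npz',p=p,d=d,K=np.array(c['mtx']),t=np.array(c['position']),R=np.array(c['rotation']))
def world(f):
    z=np.load(f'pics/{f}.npz'); d=z['d']; v,u=np.mgrid[:400,:640]; K=z['K']
    R=z['R']
    if R.size==4:
        from scipy.spatial.transform import Rotation as Ro
        R=Ro.from_quat(np.roll(R,-1)).as_matrix()
    c=np.dstack([(u-K[0,2])/K[0,0]*d,(v-K[1,2])/K[1,1]*d,d])
    return z['p'],d,c@R.T+z['t']
E
python3 - <<'E'
from h import *
print(ctrl.state())
snap('scene','s0'); snap('side','d0'); 
for n in('scene','side'):print(optics.calibration(n))
E
```

```text
pics
{'t': 0.0, 'qpos': array([-1.24464367e+00,  3.14021046e-01,  4.49867882e-02,  1.30356392e+00,
        1.90491082e-05,  1.43123610e+00]), 'joint_vel': array([-1.37335286e-03, -1.21343223e-03, -2.06828453e-05,  4.06685326e-04,
       -2.19289812e-04, -1.35634870e-03]), 'effort': array([ 4.55927948e-03, -4.80621278e+01,  2.98536122e+01,  1.93179573e-02,
        1.58002490e-04,  1.64238440e-05]), 'position': array([ 0.25808164, -0.51332833,  0.25540025]), 'tcp_rot': array([-8.97892848e-04,  9.73010826e-01,  2.30757709e-01, -7.44477540e-05]), 'wrist_force': array([ 0.32748782,  0.11896797, -0.63988706]), 'ft_torque': array([ 0.00565455,  0.025609  , -0.01881739]), 'width': 0.08520197839247988}
{'mtx': array([[372.17685778,   0.        , 326.64691301],
       [  0.        , 372.17685778, 196.44411017],
       [  0.        ,   0.        ,   1.        ]]), 'position': array([ 0.87504578, -0.35918925,  0.48258498]), 'rotation': array([-0.43910396,  0.84783414,  0.26317705, -0.13821297])}
{'mtx': array([[418.74299347,   0.        , 322.16342741],
       [  0.        , 418.74299347, 207.96869368],
       [  0.        ,   0.        ,   1.        ]]), 'position': array([ 0.39686014, -0.58701765,  0.58868211]), 'rotation': array([-0.45403012,  0.88259909, -0.11335162,  0.0450212 ])}
```

View pics/s0.png

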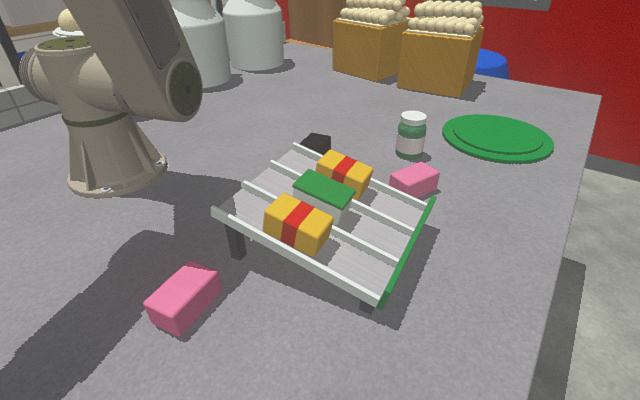

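View pics/d0.png

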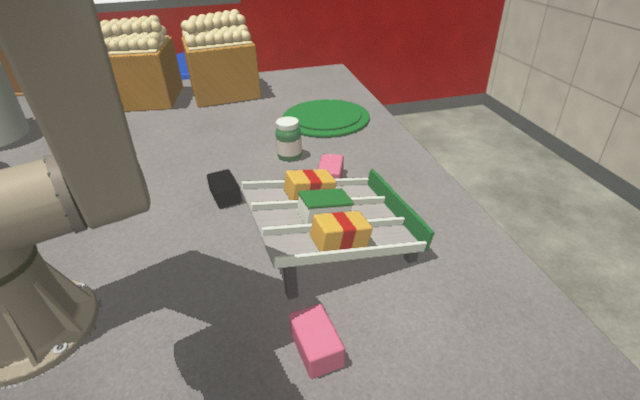

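The tray holds two yellow red-banded bars, at scene (345,172) and (298,224). These are the cheeses, in the outer lanes. The green-lidded tub is at (324,190) in the middle lane. The pink blocks at (183,298) and (415,180) and the black one at (316,145) lie off the tray and are the wrong colour, so I leave them out.

```bash
python3 - <<'E'
from h import *
for f in('s0','d0'):
    p,d,W=world(f); hsv=cv2.cvtColor(p,cv2.COLOR_RGB2HSV); H,S,V=cv2.split(hsv)
    ye=((H>15)&(H<32)&(S>130)&(d>0)).astype(np.uint8); gr=((H>50)&(H<80)&(S>130)&(d>0)).astype(np.uint8)
    for nm,m in(('y',ye),('g',gr)):
        n,l,st,ce=cv2.connectedComponentsWithStats(m)
        for i in range(1,n):
            if st[i,4]<120: continue
            w=W[l==i]; 
            if np.median(w[:,0])>1.2: continue
            print(f,nm,st[i],np.median(w,0).round(3),'lo',np.percentile(w,2,axis=0).round(3),'hi',np.percentile(w,98,axis=0).round(3))
            if w[:,2].max()<.3 and nm=='g':
                c=w[:,:2]-w[:,:2].mean(0); dr=np.linalg.svd(c,full_matrices=False)[2][0]
                print('   dir deg',np.degrees(np.arctan2(dr[1],dr[0])))
im=cv2.imread('pics/s0.png')[125:315,200:450]; cv2.imwrite('pics/c0.png',cv2.resize(im,None,fx=3,fy=3,interpolation=cv2.INTER_CUBIC))
E
```

```text
s0 y [ 332   20  152   77 7596] [0.323 0.969 0.114] lo [-0.012  0.948  0.01 ] hi [0.526 1.122 0.199]
s0 y [316 150  29  28 445] [0.522 0.153 0.124] lo [0.503 0.138 0.103] hi [0.539 0.196 0.129]
s0 y [343 161  30  39 593] [0.584 0.159 0.11 ] lo [0.564 0.147 0.071] hi [0.599 0.203 0.117]
s0 y [263 193  38  47 870] [ 0.543 -0.024  0.123] lo [ 0.526 -0.034  0.083] hi [0.56  0.023 0.129]
s0 y [ 294  208   39   49 1148] [ 0.604 -0.012  0.109] lo [ 0.583 -0.026  0.07 ] hi [0.621 0.031 0.117]
s0 g [ 443  115  111   47 3581] [0.731 0.694 0.018] lo [0.59  0.579 0.01 ] hi [0.854 0.833 0.02 ]
   dir deg 9.132969951129986
s0 g [ 294  170   61   37 1001] [0.562 0.086 0.119] lo [0.518 0.057 0.109] hi [0.606 0.116 0.129]
   dir deg 9.953313439251678
s0 g [385 196  51  97 493] [0.733 0.072 0.073] lo [ 0.713 -0.02   0.071] hi [0.746 0.226 0.075]
   dir deg 97.23677477274386
d0 y [182  37  76  41 988] [0.431 0.964 0.168] lo [0.282 0.949 0.108] hi [0.522 1.067 0.199]
d0 y [110  50  50  17 139] [0.105 0.979 0.196] lo [0.043 0.963 0.17 ] hi [0.2   0.992 0.201]
d0 y [ 113   58   51   52 1022] [0.096 0.98  0.098] lo [0.039 0.963 0.02 ] hi [0.188 0.992 0.164]
d0 y [284 171  26  29 465] [0.508 0.157 0.122] lo [0.493 0.139 0.089] hi [0.538 0.189 0.129]
d0 y [314 170  22  19 221] [0.579 0.163 0.112] lo [0.563 0.147 0.098] hi [0.595 0.2   0.117]
d0 y [345 212  27  36 476] [ 0.6   -0.018  0.111] lo [ 0.584 -0.025  0.073] hi [0.617 0.028 0.117]
d0 y [311 214  32  37 910] [ 0.534 -0.021  0.117] lo [ 0.515 -0.033  0.086] hi [0.559 0.018 0.129]
```

View pics/c0.png

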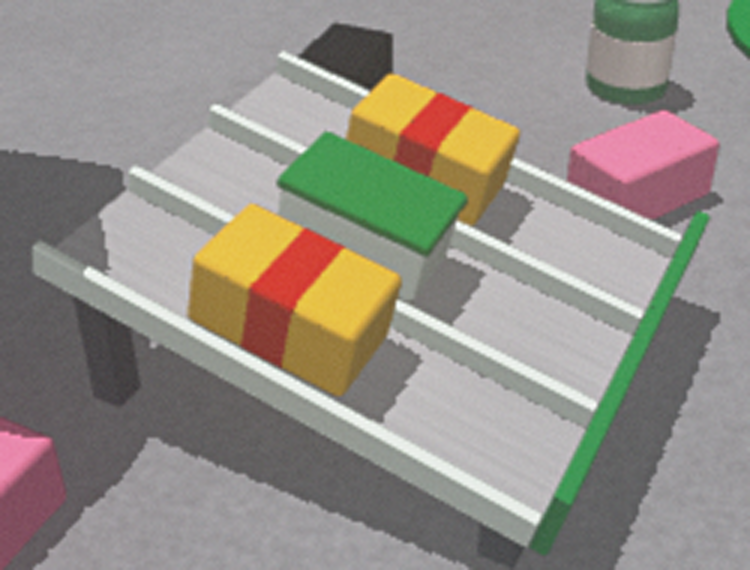

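The crop confirms it: two yellow bars with red bands in the outer lanes, tub with the green lid between them, and the pink and black blocks outside the tray. Next I fit the tray frame and the push poses.

```bash
cat >> h.py <<'E'
from scipy.spatial.transform import Rotation as Ro
def trayR(psi): return Ro.from_euler('ZY',[psi,12],degrees=True).as_matrix()
E
python3 - <<'E'
from h import *
psi=7.5; O=np.array([.716,.103,.035])
for it in range(2):
  T=trayR(psi)
  for f in('s0','d0'):
    p,d,W=world(f); L=(W-O)@T
    H,S,V=cv2.split(cv2.cvtColor(p,cv2.COLOR_RGB2HSV))
    box=(d>0)&(L[...,0]>-.33)&(L[...,0]<.03)&(abs(L[...,1])<.15)&(abs(L[...,2]-.05)<.006)
    for nm,m in(('bar',box&((H<32)|(H>170))&(S>120)),('lid',box&(H>50)&(H<80)&(S>120)&(L[...,0]<-.05))):
      n,l,st,_=cv2.connectedComponentsWithStats(m.astype(np.uint8))
      for i in range(1,n):
        if st[i,4]<150: continue
        q=L[l==i]; print(it,f,nm,cv2.minAreaRect((q[:,:2]*1000).astype(np.float32)),'z',np.median(q[:,2]).round(4))
    m=(d>0)&(H>50)&(H<80)&(S>120)&(abs(L[...,0])<.03)&(abs(L[...,1])<.15)&(L[...,2]>.036)&(L[...,2]<.044)
    q=L[m]; print(it,f,'stop',cv2.minAreaRect((q[:,:2]*1000).astype(np.float32)),np.median(q[:,2]).round(4))
  break
E
```

```text
0 s0 bar ((-167.99224853515625, 90.77336120605469), (60.91809844970703, 97.95298767089844), 89.94076538085938) z 0.05
0 s0 bar ((-169.44094848632812, -81.98056030273438), (98.02714538574219, 60.22103500366211), 0.652638852596283) z 0.0499
0 s0 lid ((-169.18466186523438, 3.3929500579833984), (95.82923126220703, 58.70112991333008), 0.3394801616668701) z 0.0501
0 s0 stop ((4.925638198852539, 0.920196533203125), (261.1801452636719, 8.07157039642334), 89.70911407470703) 0.0399
0 d0 bar ((-170.29794311523438, 89.05099487304688), (56.277687072753906, 97.49108123779297), 89.73335266113281) z 0.0503
0 d0 bar ((-171.97216796875, -83.12911987304688), (95.75395202636719, 56.724578857421875), 0.8483003973960876) z 0.0499
0 d0 stop ((2.880793571472168, -9.624763488769531), (206.7872772216797, 3.4442412853240967), 89.96671295166016) 0.0395
```

```bash
python3 - <<'E'
from h import *
psi=7.5;T=trayR(psi); O=np.array([.716,.103,.035])
s=ctrl.state(); p=s['position']; R0=Ro.from_quat(np.roll(s['tcp_rot'],-1))
Rt=np.column_stack([T[:,0],-T[:,1],-T[:,2]])
print('turn',(Ro.from_matrix(Rt)*R0.inv()).as_rotvec(degrees=True))
for n,y in(('R',-.083),('L',.089)):
  for k,(a,z) in {'above':(-.258,.15),'start':(-.258,.046),'contact':(-.231,.046),'home':(-.111,.046)}.items():
    w=O+T@[a,y,z]; print(n,k,w.round(4),(w-p).round(4))
print('downhill',T[:,0],'n',T[:,2])
E
```

```text
turn [ -3.63899296  11.50936174 -19.10709069]
R above [ 0.5076 -0.0082  0.2354] [ 0.2494  0.5052 -0.0201]
R start [ 0.4861 -0.011   0.1336] [ 0.228   0.5024 -0.1218]
R contact [ 0.5123 -0.0075  0.128 ] [ 0.2542  0.5058 -0.1275]
R home [0.6287 0.0078 0.1031] [ 0.3706  0.5211 -0.1524]
L above [0.4851 0.1624 0.2354] [ 0.227   0.6757 -0.0201]
L start [0.4637 0.1595 0.1336] [ 0.2056  0.6729 -0.1218]
L contact [0.4898 0.163  0.128 ] [ 0.2317  0.6763 -0.1275]
L home [0.6062 0.1783 0.1031] [ 0.3481  0.6916 -0.1524]
downhill [ 0.96977941  0.12767388 -0.20791169] n [0.20613298 0.02713792 0.9781476 ]
```

```bash
python3 -m inch '[[[-3.6,11.5,-19.1,0.125,0.25,0.0,0],[-3.6,11.5,-19.1,0.125,0.25,0.0,0],[-3.6,11.5,-19.1,0.125,0.25,0.0,0],[-3.6,11.5,-19.1,0.125,0.25,0.0,0],[-3.6,11.5,-19.1,0.125,0.25,0.0,0],[-3.6,11.5,-19.1,0.125,0.25,0.0,0],[-3.6,11.5,-19.1,0.125,0.25,0.0,0],[-3.6,11.5,-19.1,0.125,0.25,0.0,0]]]'
python3 -m inch '[[[0,0,0,0.124,0.255,-0.02,0],[0,0,0,0.124,0.255,-0.02,0],[0,0,0,0.124,0.255,-0.02,0],[0,0,0,0.124,0.255,-0.02,0],[0,0,0,0.124,0.255,-0.02,0],[0,0,0,0.124,0.255,-0.02,0],[0,0,0,0.124,0.255,-0.02,0],[0,0,0,0.124,0.255,-0.02,0]]]'
cat >> h.py <<'E'
def loc():
    T=trayR(7.5); s=ctrl.state(); Rt=np.column_stack([T[:,0],-T[:,1],-T[:,2]])
    R0=Ro.from_quat(np.roll(s['tcp_rot'],-1))
    print('t',s['t'],'tray TCP',(T.T@(s['position']-[.716,.103,.035])).round(4),'need turn',(Ro.from_matrix(Rt)*R0.inv()).as_rotvec(degrees=True).round(2),'F',s['wrist_force'].round(2),'Ftray',(T.T@s['wrist_force']).round(2),'w',s['width'].round(3))
E
python3 -c "
from h import *
loc();snap('side','d1')"
```

```text
t: 0.77
position: [0.3851, -0.258, 0.2561]
tcp_rot: [0.006, 0.992, 0.069, -0.104]
wrist_force: [-1.6, -1.1, 0.3]
width: 0.0002
t: 1.43
position: [0.5089, -0.0042, 0.235]
tcp_rot: [0.007, 0.992, 0.068, -0.104]
wrist_force: [-0.4, -0.8, -0.5]
width: -0.0001Traceback (most recent call last):
  File "<string>", line 3, in <module>
    loc();snap('side','d1')
    ~~~^^
  File "h.py", line 19, in loc
    print('t',s['t'],'tray TCP',(T.T@(s['position']-[.716,.103,.035])).round(4),'need turn',(Ro.from_matrix(Rt)*R0.inv()).as_rotvec(degrees=True).round(2),'F',s['wrist_force'].round(2),'Ftray',(T.T@s['wrist_force']).round(2),'w',s['width'].round(3))
                                                                                                                                                                                                                                     ^^^^^^^^^^^^^^^^
AttributeError: 'float' object has no attribute 'round'
```

```bash
sed -i "s/,'w',s\['width'\].round(3)//" h.py
python3 -m inch '[[[0,0,0,-0.01,-0.003,-0.035,0],[0,0,0,-0.017,-0.005,-0.07,0],[0,0,0,-0.021,-0.006,-0.09,0],[0,0,0,-0.023,-0.006,-0.102,0],[0,0,0,-0.023,-0.006,-0.102,0],[0,0,0,-0.023,-0.006,-0.102,0]]]'
python3 -c "
from h import *
loc();snap('side','d1')"
```

```text
t: 1.93
position: [0.4837, -0.0152, 0.1339]
tcp_rot: [0.007, 0.992, 0.065, -0.105]
wrist_force: [0.3, -0.9, 0.1]
width: -0.0
t 1.9333 tray TCP [-0.261  -0.0869  0.0457] need turn [ 0.05 -0.09  0.01] F [ 0.28 -0.86  0.12] Ftray [ 0.14 -0.89  0.15]
```

View pics/d1.png

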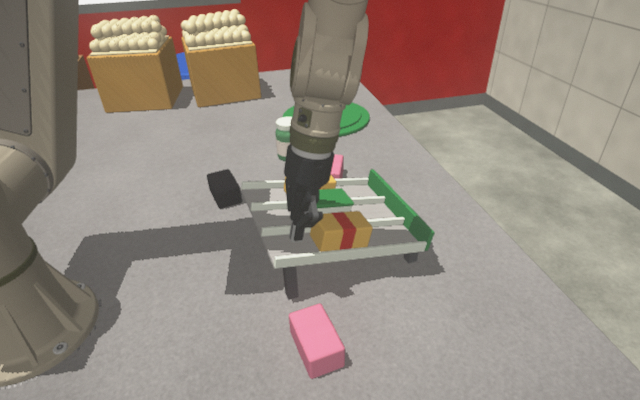

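Fingers stand in the right lane just uphill of the block at (300,225). Now I push.

```bash
python3 -m inch '[[[0,0,0,0.0097,0.0023,-0.0021,0],[0,0,0,0.0194,0.0046,-0.0042,0],[0,0,0,0.0291,0.0067,-0.0062,0],[0,0,0,0.0388,0.008,-0.0083,0],[0,0,0,0.0485,0.0093,-0.0104,0],[0,0,0,0.0582,0.0106,-0.0125,0],[0,0,0,0.0679,0.0119,-0.0146,0],[0,0,0,0.0776,0.0132,-0.0166,0]]]'
python3 -c "
from h import *
loc()"
python3 -m inch '[[[0,0,0,0.0097,0.0013,-0.0021,0],[0,0,0,0.0194,0.0026,-0.0042,0],[0,0,0,0.0291,0.0038,-0.0062,0],[0,0,0,0.0388,0.0051,-0.0083,0],[0,0,0,0.0485,0.0064,-0.0104,0],[0,0,0,0.0533,0.007,-0.0114,0],[0,0,0,0.0582,0.0077,-0.0125,0],[0,0,0,0.0582,0.0077,-0.0125,0]]]'
python3 -c "
from h import *
loc()"
```

```text
t: 2.65
position: [0.5628, -0.0013, 0.1174]
tcp_rot: [0.007, 0.992, 0.065, -0.105]
wrist_force: [-2.8, -0.6, 3.5]
width: -0.0001
t 2.65 tray TCP [-0.1791 -0.0834  0.0462] need turn [ 0.07 -0.02 -0.04] F [-2.75 -0.63  3.51] Ftray [-3.48 -0.26  2.85]
t: 3.32
position: [0.6212, 0.0063, 0.1045]
tcp_rot: [0.007, 0.992, 0.065, -0.104]
wrist_force: [-0.1, 0.1, -0.3]
width: 0.0001
t 3.3167 tray TCP [-0.1187 -0.0835  0.0458] need turn [ 0.05  0.05 -0.04] F [-0.12  0.12 -0.28] Ftray [-0.05  0.14 -0.29]
```

```bash
python3 -m inch '[[[0,0,0,0.0019,0.0003,-0.0004,0],[0,0,0,0.0039,0.0005,-0.0008,0],[0,0,0,0.0058,0.0008,-0.0012,0],[0,0,0,0.0058,0.0008,-0.0012,0]]]'
python3 -c "
from h import *
loc();snap('scene','s2')"
```

```text
t: 3.65
position: [0.6261, 0.0069, 0.1039]
tcp_rot: [0.007, 0.992, 0.065, -0.104]
wrist_force: [0.2, -0.2, -0.0]
width: 0.0001
t 3.65 tray TCP [-0.1138 -0.0835  0.0462] need turn [ 0.06  0.03 -0.02] F [ 0.19 -0.2  -0.04] Ftray [ 0.17 -0.22 -0.01]
```

View pics/s2.png

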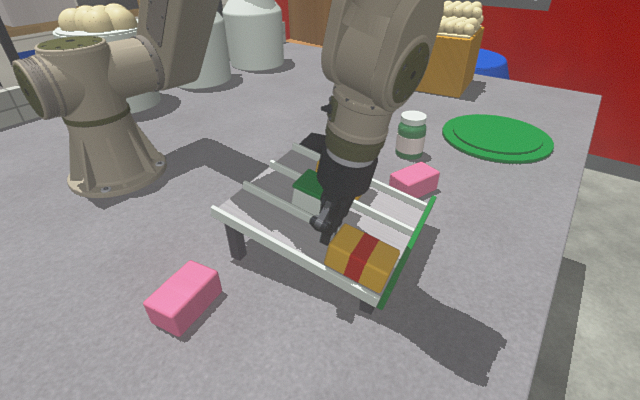

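The block sits at (362,260), nearly or fully at the stop. There's no end force yet, so I creep on until one shows.

```bash
for i in 1; do python3 -m inch '[[[0,0,0,0.0019,0.0003,-0.0004,0],[0,0,0,0.0029,0.0004,-0.0006,0],[0,0,0,0.0029,0.0004,-0.0006,0]]]'; done
python3 -c "
from h import *
loc()"
python3 -m inch '[[[0,0,0,0.001,0.0001,-0.0002,0],[0,0,0,0.0019,0.0003,-0.0004,0],[0,0,0,0.0019,0.0003,-0.0004,0]]]'
python3 -c "
from h import *
loc()"
```

```text
t: 3.95
position: [0.6288, 0.0073, 0.1036]
tcp_rot: [0.007, 0.992, 0.065, -0.104]
wrist_force: [-0.7, -0.2, 0.7]
width: 0.0002
t 3.95 tray TCP [-0.111  -0.0835  0.0465] need turn [ 0.06  0.02 -0.03] F [-0.71 -0.2   0.75] Ftray [-0.87 -0.11  0.58]
t: 4.2
position: [0.6291, 0.0074, 0.1035]
tcp_rot: [0.008, 0.992, 0.065, -0.106]
wrist_force: [-5.9, 0.1, 4.8]
width: -0.0002
t 4.2 tray TCP [-0.1107 -0.0834  0.0465] need turn [ 0.1  -0.17 -0.02] F [-5.89  0.09  4.79] Ftray [-6.69  0.86  3.47]
```

Contact confirmed: the TCP stalled at -0.1107 (expected -0.111) while the force rose. I back off uphill, rise, and cross to the left lane.

```bash
python3 -m inch '[[[0,0,0,-0.015,-0.002,0.003,0],[0,0,0,-0.029,-0.004,0.006,0],[0,0,0,-0.022,-0.003,0.04,0],[0,0,0,-0.015,-0.002,0.075,0],[0,0,0,-0.008,-0.001,0.11,0],[0,0,0,-0.03,0.02,0.132,0],[0,0,0,-0.05,0.05,0.132,0],[0,0,0,-0.07,0.08,0.132,0]]]'
python3 -m inch '[[[0,0,0,-0.025,0.025,0,0],[0,0,0,-0.05,0.05,0,0],[0,0,0,-0.077,0.075,0,0],[0,0,0,-0.077,0.075,0,0],[0,0,0,-0.077,0.075,0,0]]]'
python3 -c "
from h import *
loc();snap('scene','s3')
psi=7.5; O=np.array([.716,.103,.035]);T=trayR(psi)
p,d,W=world('s3'); L=(W-O)@T
H,S,V=cv2.split(cv2.cvtColor(p,cv2.COLOR_RGB2HSV))
m=(d>0)&(L[...,0]>-.33)&(L[...,0]<.03)&(abs(L[...,1])<.15)&(abs(L[...,2]-.05)<.006)&((H<32)|(H>170))&(S>120)
n,l,st,_=cv2.connectedComponentsWithStats(m.astype(np.uint8))
for i in range(1,n):
    if st[i,4]>150: print(cv2.minAreaRect((L[l==i][:,:2]*1000).astype(np.float32)))
"
```

```text
t: 4.87
position: [0.562, 0.0878, 0.2369]
tcp_rot: [0.007, 0.993, 0.064, -0.101]
wrist_force: [0.1, 0.3, -1.0]
width: -0.0003
t: 5.28
position: [0.4843, 0.1548, 0.2357]
tcp_rot: [0.003, 0.992, 0.073, -0.104]
wrist_force: [0.5, 1.0, -0.1]
width: -0.0002
t 5.2833 tray TCP [-0.2598  0.0816  0.1499] need turn [-0.49  0.02 -0.86] F [ 0.5   0.99 -0.13] Ftray [0.64 0.91 0.01]
((-168.07858276367188, 91.26316833496094), (97.4390869140625, 61.197757720947266), 1.2244256734848022)
((-50.38900375366211, -81.87825775146484), (61.03484344482422, 99.18605041503906), 89.88148498535156)
```

View pics/s3.png

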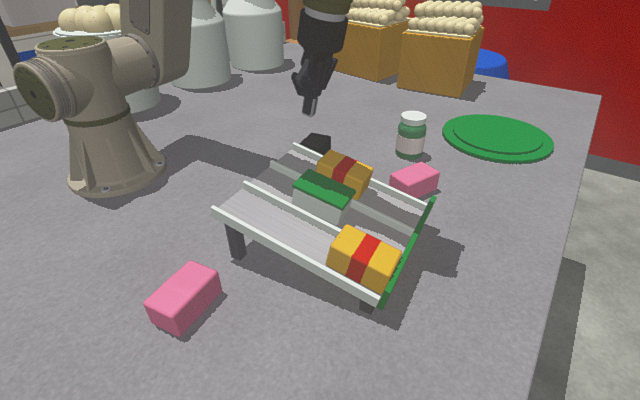

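The right block is home (x -50 mm, flat, at (363,258)). The tub hasn't moved. Now I descend in the left lane.

```bash
python3 -m inch '[[[0,0,0,0,0,0,0],[0,0,0,0,0,0,0]]]'; python3 -c "
from h import *
loc()"
python3 -m inch '[[[0,0,0,-0.008,-0.001,-0.03,0],[0,0,0,-0.014,-0.002,-0.06,0],[0,0,0,-0.014,-0.002,-0.06,0]]]'
python3 -c "
from h import *
loc()"
```

```text
t: 5.5
position: [0.4862, 0.1531, 0.2349]
tcp_rot: [0.003, 0.992, 0.071, -0.104]
wrist_force: [-0.2, -1.1, -0.1]
width: 0.0
t 5.5 tray TCP [-0.258   0.0797  0.1495] need turn [-0.49 -0.01 -0.64] F [-0.21 -1.07 -0.08] Ftray [-0.33 -1.03 -0.15]
t: 5.75
position: [0.4678, 0.1504, 0.17]
tcp_rot: [0.004, 0.991, 0.071, -0.109]
wrist_force: [-1.2, -0.4, -0.9]
width: -0.0002
t 5.75 tray TCP [-0.2628  0.0794  0.0822] need turn [-0.41 -0.6  -0.63] F [-1.23 -0.45 -0.89] Ftray [-1.06 -0.28 -1.14]
```

```bash
python3 -m inch '[[[-0.4,0,-0.6,0,0.009,0,0],[-0.4,0,-0.6,-0.002,0.009,-0.018,0],[-0.4,0,-0.6,-0.004,0.009,-0.035,0],[-0.4,0,-0.6,-0.004,0.009,-0.035,0],[-0.4,0,-0.6,-0.004,0.009,-0.035,0]]]'
python3 -c "
from h import *
loc();snap('side','d4')"
```

```text
t: 6.17
position: [0.4693, 0.1524, 0.1411]
tcp_rot: [0.002, 0.992, 0.072, -0.105]
wrist_force: [-0.2, -0.8, 0.5]
width: 0.0
t 6.1667 tray TCP [-0.255   0.0812  0.0543] need turn [-0.61 -0.1  -0.74] F [-0.19 -0.78  0.53] Ftray [-0.4  -0.74  0.45]
```

View pics/d4.png

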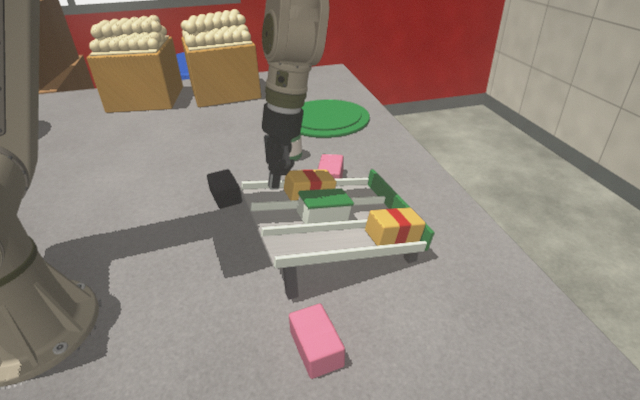

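No contact force, but the arm stops short of what I commanded. I'll check the joint limits.

```bash
python3 -c "
from h import *
print(ctrl.state()['qpos'].round(3))"
```

```text
[ 0.145  0.384 -0.164  1.232  0.011  3.141]
```

Joint 6 is at its +3.14 limit. A slight positive yaw frees it. The 29 mm finger face still spans the block's centre.

```bash
python3 -m inch '[[[0.2,0,1.6,-0.006,0,-0.003,0],[0.2,0,1.6,-0.008,0.003,-0.006,0],[0.2,0,1.6,-0.009,0.005,-0.008,0],[0.2,0,1.6,-0.009,0.005,-0.008,0]]]'
python3 -c "
from h import *
loc();print(ctrl.state()['qpos'].round(3))"
```

```text
t: 6.55
position: [0.4594, 0.158, 0.1325]
tcp_rot: [0.002, 0.991, 0.086, -0.105]
wrist_force: [0.3, 0.2, -0.0]
width: -0.0002
t 6.55 tray TCP [-0.2621  0.0881  0.044 ] need turn [-0.81 -0.1  -2.37] F [ 0.28  0.25 -0.03] Ftray [0.31 0.21 0.04]
[ 0.159  0.377 -0.197  1.205  0.011  3.126]
```

Now y is 0.088 and z 0.044, with a 2.4° yaw error and q6 free. I push.

```bash
python3 -m inch '[[[0,0,0,0.0097,0.0013,-0.0019,0],[0,0,0,0.0194,0.0026,-0.0038,0],[0,0,0,0.0291,0.0038,-0.0056,0],[0,0,0,0.0388,0.0051,-0.0075,0],[0,0,0,0.0485,0.0064,-0.0094,0],[0,0,0,0.0582,0.0077,-0.0115,0],[0,0,0,0.0679,0.009,-0.0136,0],[0,0,0,0.0776,0.0102,-0.0156,0]]]'
python3 -c "
from h import *
loc();print(ctrl.state()['qpos'].round(3))"
```

```text
t: 7.22
position: [0.5373, 0.1677, 0.1162]
tcp_rot: [0.002, 0.991, 0.086, -0.106]
wrist_force: [-2.7, -0.2, 4.2]
width: 0.0001
t 7.2167 tray TCP [-0.1819  0.0875  0.0443] need turn [-0.79 -0.24 -2.36] F [-2.67 -0.24  4.16] Ftray [-3.48  0.11  3.51]
[1.550e-01 5.300e-01 3.000e-03 1.255e+00 1.000e-02 3.122e+00]
```

```bash
python3 -m inch '[[[0,0,-0.2,0.0097,0.0013,-0.0021,0],[0,0,-0.4,0.0194,0.0026,-0.0042,0],[0,0,-0.6,0.0291,0.0038,-0.0062,0],[0,0,-0.7,0.0388,0.0051,-0.0083,0],[0,0,-0.7,0.0485,0.0064,-0.0104,0],[0,0,-0.7,0.0582,0.0077,-0.0125,0],[0,0,-0.7,0.062,0.0082,-0.0133,0],[0,0,-0.7,0.062,0.0082,-0.0133,0]]]'
python3 -c "
from h import *
loc();print(ctrl.state()['qpos'].round(3))"
python3 -m inch '[[[0,0,0,0.0019,0.0003,-0.0004,0],[0,0,0,0.0039,0.0005,-0.0008,0],[0,0,0,0.0039,0.0005,-0.0008,0]]]'
python3 -c "
from h import *
loc()"
```

```text
t: 7.88
position: [0.5999, 0.1759, 0.1022]
tcp_rot: [0.001, 0.991, 0.08, -0.105]
wrist_force: [0.1, 0.5, -1.6]
width: -0.0
t 7.8833 tray TCP [-0.1172  0.0874  0.0437] need turn [-0.8  -0.15 -1.65] F [ 0.1   0.47 -1.57] Ftray [ 0.48  0.45 -1.5 ]
[0.151 0.655 0.186 1.312 0.012 3.131]
t: 8.13
position: [0.6027, 0.1764, 0.102]
tcp_rot: [0.001, 0.991, 0.08, -0.105]
wrist_force: [0.4, 0.3, -0.3]
width: -0.0001
t 8.1333 tray TCP [-0.1144  0.0876  0.0442] need turn [-0.8  -0.15 -1.67] F [ 0.39  0.31 -0.33] Ftray [ 0.48  0.25 -0.23]
```

```bash
python3 -m inch '[[[0,0,0,0.0019,0.0003,-0.0004,0],[0,0,0,0.0039,0.0005,-0.0008,0],[0,0,0,0.0039,0.0005,-0.0008,0]]]'
python3 -c "
from h import *
loc()"
python3 -m inch '[[[0,0,0,0.001,0.0001,-0.0002,0],[0,0,0,0.0019,0.0003,-0.0004,0],[0,0,0,0.0019,0.0003,-0.0004,0]]]'
python3 -c "
from h import *
loc()"
```

```text
t: 8.38
position: [0.6061, 0.177, 0.1015]
tcp_rot: [0.001, 0.991, 0.08, -0.106]
wrist_force: [-3.6, -0.1, 1.4]
width: -0.0
t 8.3833 tray TCP [-0.111   0.0878  0.0444] need turn [-0.81 -0.21 -1.68] F [-3.6  -0.07  1.43] Ftray [-3.8   0.4   0.65]
t: 8.63
position: [0.6062, 0.1771, 0.1015]
tcp_rot: [0.001, 0.991, 0.08, -0.107]
wrist_force: [-7.9, -1.2, 4.8]
width: 0.0001
t 8.6333 tray TCP [-0.1109  0.0878  0.0444] need turn [-0.77 -0.4  -1.69] F [-7.89 -1.16  4.82] Ftray [-8.8  -0.12  3.06]
```

Stalled at -0.111 with the force rising to 9 N, so this block is also against the stop. I retreat and check.

```bash
python3 -m inch '[[[0,0,0,-0.015,-0.002,0.003,0],[0,0,0,-0.029,-0.004,0.006,0],[0,0,0,-0.022,-0.003,0.04,0],[0,0,0,-0.015,-0.002,0.075,0],[0,0,0,-0.008,-0.001,0.11,0],[0,0,0,-0.03,0,0.14,0],[0,0,0,-0.06,0,0.16,0],[0,0,0,-0.1,0,0.17,0]]]'
python3 -c "
from h import *
loc();snap('scene','s5');snap('side','d5')
O=np.array([.716,.103,.035]);T=trayR(7.5)
for f in('s5','d5'):
  p,d,W=world(f); L=(W-O)@T
  H,S,V=cv2.split(cv2.cvtColor(p,cv2.COLOR_RGB2HSV))
  b=(d>0)&(L[...,0]>-.33)&(L[...,0]<.03)&(abs(L[...,1])<.15)&(abs(L[...,2]-.05)<.006)&(S>120)
  for m in (b&((H<32)|(H>170)),b&(H>50)&(H<80)&(L[...,0]<-.05)):
    n,l,st,_=cv2.connectedComponentsWithStats(m.astype(np.uint8))
    for i in range(1,n):
      if st[i,4]>150: print(f,cv2.minAreaRect((L[l==i][:,:2]*1000).astype(np.float32)),np.median(L[l==i][:,2]))
"
```

```text
t: 9.3
position: [0.5116, 0.1735, 0.2736]
tcp_rot: [-0.001, 0.991, 0.083, -0.101]
wrist_force: [-0.3, -0.3, 0.4]
width: 0.0003
t 9.3 tray TCP [-0.2388  0.0966  0.1932] need turn [-1.12  0.24 -1.99] F [-0.27 -0.34  0.35] Ftray [-0.38 -0.3   0.28]
s5 ((-50.672786712646484, 93.16119384765625), (98.4667739868164, 60.41659164428711), 3.228825807571411) 0.04993750670197696
s5 ((-50.32555389404297, -82.45697021484375), (98.80555725097656, 60.32896423339844), 0.8446528911590576) 0.04974007793012009
s5 ((-169.1190185546875, -8.330585479736328), (96.96331024169922, 35.924072265625), 0.5642919540405273) 0.050011325003578286
d5 ((-52.359710693359375, 90.16117095947266), (98.62037658691406, 56.4362678527832), 2.379567861557007) 0.05006759270612456
d5 ((-52.840675354003906, -83.09073638916016), (58.08925247192383, 97.26409912109375), 88.83636474609375) 0.049839263577092986
```

View pics/s5.png

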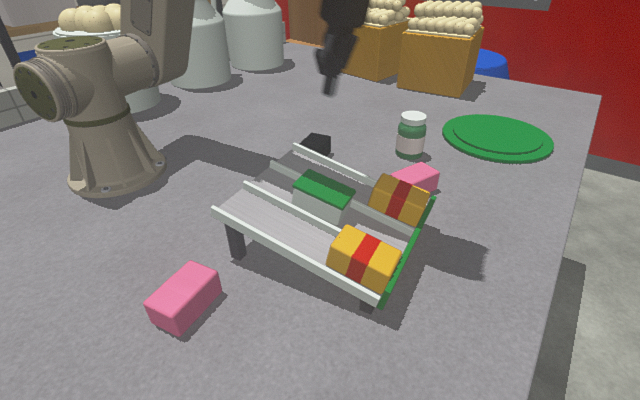

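Both blocks are home at x ≈ -50 mm. The left one (at (400,200)) sits about 2° askew, because the finger was yawed by the joint limit. I turn the tool a quarter turn, which frees joint 6, and nudge the lagging +y side square to the stop.

```bash
python3 -m inch '[[[9.1,1.2,43,0,0,0,0],[9.1,1.2,43,0,0,0,0],[9.1,1.2,43,0,0,0,0],[9.1,1.2,43,0,0,0,0],[9.1,1.2,43,0,0,0,0],[9.1,1.2,43,0,0,0,0],[9.1,1.2,43,0,0,0,0],[9.1,1.2,43,0,0,0,0]]]'
python3 -m inch '[[[9.1,1.2,43,0,0,0,0],[9.1,1.2,43,0,0,0,0],[9.1,1.2,43,0,0,0,0],[9.1,1.2,43,0,0,0,0],[9.1,1.2,43,0,0,0,0],[9.1,1.2,43,0,0,0,0],[9.1,1.2,43,0,0,0,0],[9.1,1.2,43,0,0,0,0]]]'
cat >> h.py <<'E'
def plan(a,y,z):
    O=np.array([.716,.103,.035]);T=trayR(7.5); s=ctrl.state()
    Rt=np.column_stack([T[:,1],T[:,0],-T[:,2]]); R0=Ro.from_quat(np.roll(s['tcp_rot'],-1))
    print('turn',(Ro.from_matrix(Rt)*R0.inv()).as_rotvec(degrees=True).round(2),'shift',(O+T@[a,y,z]-s['position']).round(4))
E
python3 -c "
from h import *
loc();plan(-.15,.104,.11);plan(-.15,.104,.046);print(ctrl.state()['qpos'])"
```

```text
t: 10.07
position: [0.5098, 0.1733, 0.2711]
tcp_rot: [-0.039, 0.888, 0.447, -0.101]
wrist_force: [0.7, 0.3, 0.8]
width: 0.0003
t: 10.73
position: [0.5094, 0.1733, 0.2711]
tcp_rot: [-0.073, 0.656, 0.747, -0.083]
wrist_force: [0.6, -0.5, -0.2]
width: 0.0002
t 10.7333 tray TCP [-0.2405  0.0966  0.1902] need turn [-18.97  -3.01 -87.8 ] F [ 0.61 -0.55 -0.21] Ftray [ 0.57 -0.62 -0.09]
turn [ 0.1  -0.65  0.12] shift [ 0.0702  0.0167 -0.0973]
turn [ 0.1  -0.65  0.12] shift [ 0.057   0.0149 -0.1599]
[0.17368125 0.41803371 0.20953168 1.58294667 0.00959256 1.61466714]
```

```bash
python3 -m inch '[[[0,-0.6,0,0.035,0.008,0,0],[0,-0.6,0,0.07,0.017,-0.02,0],[0,-0.6,0,0.07,0.017,-0.058,0],[0,-0.6,0,0.07,0.017,-0.097,0],[0,-0.6,0,0.065,0.016,-0.12,0],[0,-0.6,0,0.06,0.015,-0.145,0],[0,-0.6,0,0.057,0.015,-0.16,0],[0,-0.6,0,0.057,0.015,-0.16,0]]]'
python3 -c "
from h import *
loc();plan(-.118,.104,.046);snap('side','d6')"
```

```text
t: 11.4
position: [0.5634, 0.1878, 0.1072]
tcp_rot: [-0.071, 0.656, 0.747, -0.082]
wrist_force: [-1.4, 0.1, -0.2]
width: 0.0003
t 11.4 tray TCP [-0.1522  0.104   0.0415] need turn [-18.78  -2.93 -87.83] F [-1.36  0.08 -0.2 ] Ftray [-1.27  0.26 -0.48]
turn [ 0.17 -0.47  0.11] shift [ 0.0341  0.0045 -0.0027]
```

View pics/d6.png

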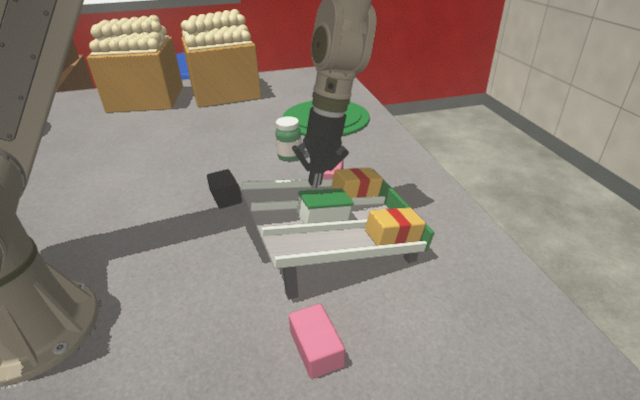

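Fingers are behind the left block at (318,185) and the knuckles clear its top. I creep in.

```bash
python3 -m inch '[[[0,0,0,0.01,0.001,0,0],[0,0,0,0.02,0.003,0,0],[0,0,0,0.028,0.004,-0.002,0],[0,0,0,0.032,0.004,-0.003,0],[0,0,0,0.032,0.004,-0.003,0]]]'
python3 -c "
from h import *
loc()"
python3 -m inch '[[[0,0,0,0.001,0.0001,-0.0002,0],[0,0,0,0.0019,0.0003,-0.0004,0],[0,0,0,0.0019,0.0003,-0.0004,0]]]'
python3 -c "
from h import *
loc()"
```

```text
t: 11.87
position: [0.5995, 0.1922, 0.1086]
tcp_rot: [-0.068, 0.655, 0.748, -0.079]
wrist_force: [0.0, 0.3, -0.7]
width: 0.0
t 11.8667 tray TCP [-0.1169  0.1037  0.0504] need turn [-18.49  -2.47 -88.08] F [ 0.    0.29 -0.68] Ftray [ 0.18  0.29 -0.65]
t: 12.12
position: [0.5999, 0.1925, 0.1079]
tcp_rot: [-0.069, 0.655, 0.748, -0.079]
wrist_force: [-0.4, -0.6, 0.1]
width: 0.0004
t 12.1167 tray TCP [-0.1163  0.1039  0.0498] need turn [-18.57  -2.57 -88.12] F [-0.38 -0.57  0.05] Ftray [-0.45 -0.52 -0.04]
```

```bash
python3 -m inch '[[[0,0,0,0.001,0.0001,-0.0005,0],[0,0,0,0.0019,0.0003,-0.001,0],[0,0,0,0.0019,0.0003,-0.001,0]]]'
python3 -c "
from h import *
loc()"
python3 -m inch '[[[0,0,0,0.001,0.0001,-0.0005,0],[0,0,0,0.0019,0.0003,-0.001,0],[0,0,0,0.0019,0.0003,-0.001,0]]]'
python3 -c "
from h import *
loc()"
```

```text
t: 12.37
position: [0.6013, 0.1928, 0.107]
tcp_rot: [-0.069, 0.655, 0.748, -0.08]
wrist_force: [-3.4, -0.7, 3.2]
width: 0.0001
t 12.3667 tray TCP [-0.1148  0.104   0.0492] need turn [-18.61  -2.63 -88.13] F [-3.41 -0.74  3.17] Ftray [-4.06 -0.29  2.37]
t: 12.62
position: [0.6015, 0.1929, 0.1069]
tcp_rot: [-0.07, 0.655, 0.748, -0.081]
wrist_force: [-7.8, -2.3, 9.9]
width: 0.0
t 12.6167 tray TCP [-0.1145  0.1041  0.0492] need turn [-18.72  -2.79 -88.11] F [-7.85 -2.27  9.93] Ftray [-9.96 -1.22  8.03]
```

Stalled at the expected -0.1145 with 10 N. I retreat and recheck.

```bash
python3 -m inch '[[[0,0,0,-0.015,-0.002,0.003,0],[0,0,0,-0.029,-0.004,0.006,0],[0,0,0,-0.022,-0.003,0.04,0],[0,0,0,-0.015,-0.002,0.075,0],[0,0,0,-0.02,-0.001,0.11,0],[0,0,0,-0.05,0,0.14,0],[0,0,0,-0.08,0,0.16,0],[0,0,0,-0.11,0,0.17,0]]]'
python3 -m inch '[[[0,0,0,0,0,0,0],[0,0,0,0,0,0,0]]]'
python3 -c "
from h import *
loc();snap('scene','s7');snap('side','d7')
O=np.array([.716,.103,.035]);T=trayR(7.5)
for f in('s7','d7'):
  p,d,W=world(f); L=(W-O)@T
  H,S,V=cv2.split(cv2.cvtColor(p,cv2.COLOR_RGB2HSV))
  b=(d>0)&(L[...,0]>-.33)&(L[...,0]<.03)&(abs(L[...,1])<.15)&(abs(L[...,2]-.05)<.006)&(S>110)
  for m in (b&((H<32)|(H>170)),b&(H>50)&(H<80)&(L[...,0]<-.05)):
    n,l,st,_=cv2.connectedComponentsWithStats(m.astype(np.uint8))
    for i in range(1,n):
      if st[i,4]>150: print(f,cv2.minAreaRect((L[l==i][:,:2]*1000).astype(np.float32)),np.median(L[l==i][:,2]))
im=cv2.imread('pics/s7.png')[125:315,200:450]; cv2.imwrite('pics/c7.png',cv2.resize(im,None,fx=3,fy=3,interpolation=cv2.INTER_CUBIC))
"
```

```text
t: 13.28
position: [0.4943, 0.1934, 0.2785]
tcp_rot: [-0.068, 0.655, 0.748, -0.077]
wrist_force: [0.3, -1.1, -0.4]
width: -0.0
t: 13.45
position: [0.4934, 0.1935, 0.2772]
tcp_rot: [-0.068, 0.655, 0.749, -0.078]
wrist_force: [1.0, 0.9, -0.1]
width: 0.0001
t 13.45 tray TCP [-0.2547  0.1188  0.1935] need turn [-18.46  -2.39 -88.22] F [ 0.96  0.9  -0.13] Ftray [1.08 0.76 0.1 ]
s7 ((-50.842140197753906, 93.27650451660156), (98.38945007324219, 60.14384460449219), 3.8430817127227783) 0.04999470584022371
s7 ((-50.44987869262695, -82.30380249023438), (98.89966583251953, 60.82567596435547), 0.7833799719810486) 0.04973827250989158
s7 ((-169.02496337890625, 3.085987091064453), (97.02018737792969, 58.481082916259766), 1.6861534118652344) 0.04998744515404721
d7 ((-52.5056266784668, 90.3835678100586), (98.13800048828125, 56.24163818359375), 1.6306228637695312) 0.050177596289620624
d7 ((-52.78554916381836, -82.66375732421875), (95.92498779296875, 58.15980529785156), 0.7082398533821106) 0.04985880064516893
d7 ((-171.8461151123047, 0.6083564758300781), (96.00076293945312, 52.86811447143555), 3.049839973449707) 0.05010898714246084
```

View pics/c7.png

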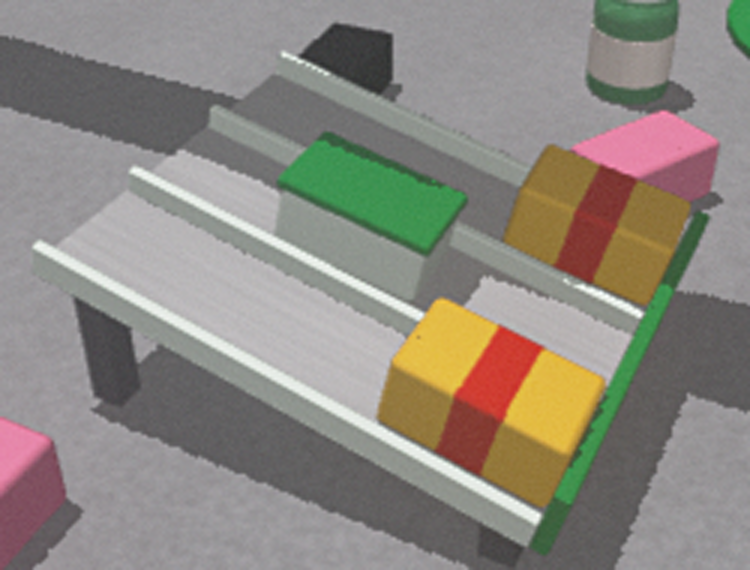

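The crop shows both blocks flat against the green stop (crop (490,400) and (600,225)) and the tub where it was. The unmoved tub's angle reading varies by about 3°, so the apparent skew is within measuring noise.

```bash
python3 -c "
from rig import ctrl
print(ctrl.hand_in())"
```

```text
the job is handed in; nothing more can be done
None
```

I pushed both yellow cheese blocks down the outer lanes with the closed fingers, one after the other, and handed the job in at about 13.5 s. Nothing was lifted.

- **Blocks:** each push ended with the tool stalled within 1 mm of where the fingers should be with the block home, and 7–10 N building up against the stop. The final pictures show both block centres 50–53 mm uphill of the stop, where home is 50 mm. Both lie flat, with their tops 50 mm above the floor.
- **Tub:** it still stands in the middle lane at its starting position, measured at x -169 mm before and after. The gripper was clear of everything at hand-in.
- **Disagreement:** in the left lane, joint 6 hit its range limit, so I pushed there with the finger turned about 2°. That block then measured 2–4° askew, so I nudged it once more from its outer side. It still reads 1.6° in one camera and 3.8° in the other. The tub, which nothing touched, reads 0.3–3°, so that skew is mostly within measuring noise, but I could not rule out a degree or two.

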